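# Snap the colour roller back into its sprung bearing and onto its drive

### The job

The washed colour roller has only been leaned back into its colour box. Snap it in: press it back against the spring at its plain end until its other end comes free of the end plate, tip that end down into the open saddle, then, without picking the roller up, roll it round until the dog on its shaft drops into the slot of the crank's driver and the spring has pushed the roller fully home. Do not force anything, and leave the other things on the bench where they are.

Things in the scene. Friction and masses are not known exactly. Their poses are not given: they have to be found in the camera images.
- colour_box: Colour box, fixed: steel base 250 x 100 x 8 mm, pan 130 x 88 mm with rim at z 36 mm, a blue end plate at each end. Origin: centre, at bench height; z up; x along the roller's place from sprung to crank end. A thin blade stands on the pan's +y side, up to z 50 mm. Fully home, the roller's origin is at x 0, y 0, z 44 mm here, its axes x parallel. Bearings are slippery.
- bush (a point): Centre of the round bush in the sprung-end plate (box x -78 to -70 mm, 74 mm high). Takes the roller's plain end. Behind it a sprung disc pushes the shaft toward +x: about 6 N with the roller home, plus 0.6 N per mm it is pushed back; hard stop 16 mm back from home.
- saddle (a point): Bottom of the brass saddle, open at the top, in which the shaft lies at the driven end: box x 76 to 84 mm, bottom z 38 mm, arms 14 mm apart rising 22 mm above it with rounded tops. Axes as the box.
- notch (a point): Inner edge of the notch, 24 mm wide, in the top of the driven-end plate (box x 101 to 115 mm, 70 mm high; ears beside the notch 75 mm). The dog leans on it at the start. Axes as the box.
- driver (a point): Centre of the driver's face, flush with the inner side of the driven-end plate: two brass jaws with a slot 9 mm wide, 10 mm deep straight across. Turns only with the crank outside (32 mm arm in line with the slot, stiff, 0.1 Nm). The angle is not reported: arm 29 to 137 degrees up from the box's +y, so the roller must turn that much, positive about x (its top toward the box's -y). Axes: the box's.
- roller: Loose roller, 0.27 to 0.5 kg. Origin: centre of its grippy dull red rubber body (56 mm across, x -45 to +45 mm), x along the axis to the dog end. Steel shaft 12 mm across, x -84 (rounded plain end) to +101 mm. Starts tilted 9 degrees, dog end up, plain end in the bush. Over 8 and under 16 mm back from home, its dog clears the end plate and goes down between saddle and plate.
- push_face (a point): Centre of the flat steel end face of the rubber body toward the dog end (roller x +45 mm). Round the shaft it is a ring 22 mm wide to push on. Beyond it 31 to 45 mm of bare shaft lie free before the saddle. Axes as the roller.
- dog (a point): Centre of the flat brass dog on the shaft's end, 8 mm along x, 16 mm along y, 5 mm along z (the roller's axes); level at the start. Lying in the saddle with the dog across the slot, the roller stands 8 mm back from home; within about 12 degrees of the slot the dog drops in and the spring drives the roller home.
- dabber: Black turned wooden dabber, 52 mm across, 71 mm high, a bystander behind the box; origin at the centre of its underside.
- colour_cup: Small brass cup, 65 mm across, 48 mm high, a bystander behind the box; origin at the centre of its underside.
- rusty_tin: Small round reddish tin, 54 mm across, 55 mm high, a bystander beyond the crank; origin at the centre of its underside.
- colour_tin: Flat reddish hinged tin, 75 x 118 x 25 mm, a bystander to the left; origin at the centre of its underside.
- the_hand_block_j: Round printing block, carved grey face up, 70 mm across, 28 mm high, a bystander to the left; origin at the centre of its underside.
There are look-alikes about, which are no part of the job. There is more than one size of the roller; the one meant has the size given above.

How it is judged:
By the outcome, as a careful person would: the job done as asked, in the order asked, and still so for the second after the job is handed in, with the robot touching nothing.
It also fails if it takes over 43 s, if anything falls off the work surface, if the arm or the gripper's body presses on something with over 40 N, if the wrist force passes 120 N, or if a joint passes its speed limit or range.

### The arm

A 6-joint arm with a two-finger parallel gripper is mounted at the origin on a cart in front of the work surface, level with it; the furniture and walls round the work are solid. World frame = base frame: x ahead of the robot, y to its left, z up, the work surface at z = 0. Lengths are in m, angles in rad, forces in N, time in s.
With the tool pointing down it reaches from about 0.35 to 0.725 m from the base axis. Payload 6 kg.
Tool frame: the origin (TCP) lies midway between the tips of the shut fingers; the grasp point (between the pads) lies behind it (bot.tcp_to_grasp is the z of the grasp point in the tool frame, in m); z points along the fingers, y is the direction in which the jaws open and shut (so a half turn about z gives the same grasp; the last joint's range is limited). The gripper opens to 85 mm and grips with 20 to 120 N. Pads are 22 mm wide; open, the fingers measure 114 mm over their backs; the gripper's body (76 mm by 85 mm) begins 54 mm behind the grasp point. The pads swing forward as they close: fully open they stand 13 mm farther back than shut.
Start: joints at [-0.923, 0.04, 0.085, 0, -1.615, -0.334], TCP at [0.185, -0.571, 0.205] pointing down, gripper open.
Joint ranges: [-2.56, 2.56], [-1.29, 2.01], [-1.08, 1.49], [-3.29, 1.98], [-2.81, -0.18], [-2.99, 2.99]. Speed limits (rad/s): [2.57, 2.57, 3.01, 3.14, 3.14, 3.14].

### API

Orientations are given as a 3x3 rotation matrix whose columns are the frame's x, y, z axes.
In Python, from cell import telemetry, cams, ticket, bot gives the robot as it stands. The module is installed in compiled form; this text tells all that it offers.
- The arm moves only by the tool apply_moves, never from a script. Its argument "targets" is one flat list of numbers, 5 for each row, row after row: the shift along the tool's x, y, z in m, then the turn about the tool's z in rad, then the opening, from -1 (shut) to 1 (fully open), so that 0 is half open. In form: [dx, dy, dz, yaw, hand, dx, dy, dz, yaw, hand, ...]. A call has 1 to 8 rows; each row shifts and turns the pose as measured when the row begins, along the tool's axes as they then stand; what a row does not reach is not made up. A row lasts 1/12 s, in which the tool goes at most 41.7 mm and 7.16 degrees, less where a joint would pass 70% of its speed; a pose out of reach is approached as far as the arm can. A call with a gripper value outside its range is refused whole. The fingers move at their own pace and stop on an object; "force" is the grip in N (left out, the last holds). Time passes only in rows, so rows that do not move let the fingers close. It gives the time, the measured TCP pose, the force and the opening at its end, in the units of the state.
- telemetry.observe(): the state, without advancing time (a new reading comes with each control period).
- cams.snapshot(name): name is "scene" or "top"; returns a dict with "image" (400x640x3 uint8, red, green, blue), "fovy" (degrees; the focal length in pixels is half the picture's height over the tangent of half this angle, whatever the lens; pixels are square), "cx", "cy" (the principal point, pixels), "k1" (the pictures are not rectified: a ray, as slopes to the right and down, at radius r is drawn at 1 + k1 r^2 times it, then the intrinsics apply), "R" (3x3) and "t" (3): a world point X has camera coordinates R X + t. Camera axes: x right, y down, z forward; pixel columns grow to the right and rows downward; lengths in m; the calibration is good to about 2 mm. A picture is of the moment at which its call begins. There is no depth.
- ticket.sign_off(): hands the job in, once; it reports no verdict.
The state is a dict: "time": time; "joint_pos": joint angles; "qvel": joint speeds; "effort": joint torques, N m; "position": TCP position; "eef_rot": TCP orientation; "ft_force": force on the tool from outside, world axes, zero at the start; "moment": the same for the moment, N m; "opening": opening from 0.0 (shut) to 1.0 (fully open).
Only numpy, scipy, OpenCV 4.12 (cv2) and the standard library are available. Lean on these libraries where they do the work, as an engineer would, in place of code of your own. Each camera call takes 0.05 s, during which the arm holds its last target.

## Working session

There is one attempt and no reset: what is moved stays moved. The work goes in short steps, Python scripts to look and compute and a tool call to move; the robot and the scene stay as the last step left them, time stands still between calls to the robot, and variables do not carry over. Pictures are saved under pics/ and viewed, and the job is handed in when it is done.

Besides the shell and the picture viewer there is one more tool, called by a JSON object that holds its "method" and its "body". apply_moves: Moves the arm, as the interface text tells. Its arguments: {"type":"object","properties":{"targets":{"type":"array","items":{"type":"number"}},"force":{"type":"number"}},"required":["targets"]}

```bash
mkdir -p pics; cat > h.py <<'E'
import numpy as np, cv2, json
from cell import telemetry, cams, ticket, bot
def snap(n,name):
    s=cams.snapshot(n); cv2.imwrite(f'pics/{name}.png',s['image'][:,:,::-1]); 
    np.savez(f'pics/{name}.npz',**s); return s
def K(s):
    f=200/np.tan(np.radians(s['fovy'])/2); return np.array([[f,0,s['cx']],[0,f,s['cy']],[0,0,1.]]),np.array([float(s['k1']),0,0,0])
def proj(s,X):
    k,d=K(s); R=np.array(s['R']);t=np.array(s['t'])
    return cv2.projectPoints(np.array(X,float).reshape(-1,3),cv2.Rodrigues(R)[0],t,k,d)[0].reshape(-1,2)
def ray(s,uv):
    k,d=K(s); p=cv2.undistortPoints(np.array(uv,float).reshape(-1,1,2),k,d).reshape(-1,2)
    R=np.array(s['R']);t=np.array(s['t']); D=np.c_[p,np.ones(len(p))]@R; return -R.T@t,D
def atz(s,uv,z):
    c,D=ray(s,uv); z=np.broadcast_to(z,len(D)); return c+D*((z-c[2])/D[:,2])[:,None]
def load(n): return {k:v for k,v in np.load(f'pics/{n}.npz').items()}
E
python3 - <<'E'
from h import *
for n in('scene','top'):
    s=snap(n,n+'0'); print(n,s['fovy'],s['cx'],s['cy'],s['k1'],np.round(s['R'],3).tolist(),np.round(s['t'],3))
o=telemetry.observe(); print(o); print(bot.tcp_to_grasp)
E
```

```text
scene 45.46325828115614 319.66057399962307 191.50522836188358 0.03651340637806117 [[0.586, -0.81, 0.023], [-0.447, -0.347, -0.825], [0.676, 0.473, -0.565]] [-0.559  0.223  1.162]
top 56.67956092206447 318.08585725304624 199.82712216296105 -0.03352058981343212 [[0.009, -1.0, 0.018], [-0.995, -0.011, -0.104], [0.104, -0.017, -0.994]] [-0.283  0.568  0.901]
{'time': 0.1, 'joint_pos': array([-9.23309079e-01,  4.07791476e-02,  8.39045037e-02, -3.99972027e-04,
       -1.61553360e+00, -3.33708190e-01]), 'qvel': array([ 0.00040814, -0.00109546,  0.00295669,  0.00189572,  0.00033545,
       -0.00144449]), 'effort': array([-5.47264499e-03, -3.69343472e+01,  3.48280978e+01,  6.95190936e+00,
       -4.59331961e-03, -1.06138194e-05]), 'position': array([ 0.1851496 , -0.57035079,  0.20396149]), 'eef_rot': array([[-9.51168467e-01, -3.08671540e-01, -6.53582799e-04],
       [-3.08672195e-01,  9.51167254e-01,  1.52668265e-03],
       [ 1.50423072e-04,  1.65387523e-03, -9.99998621e-01]]), 'ft_force': array([0.73947322, 0.77141766, 0.08858854]), 'moment': array([ 0.01491383, -0.01853342, -0.03760122]), 'opening': 0.9991101610708143}
-0.0187
```

View pics/scene0.png

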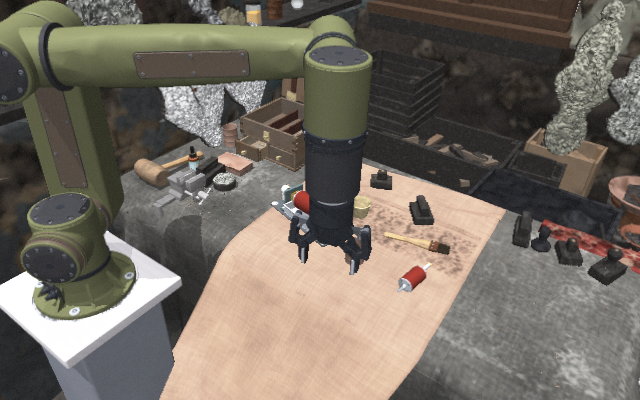

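View pics/top0.png

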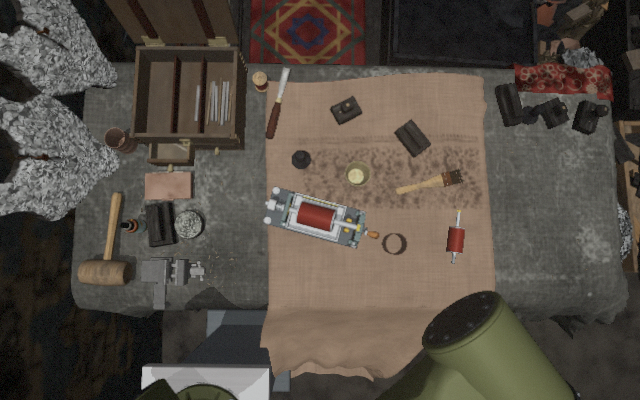

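The top view shows the colour box with a large red roller at about (317,217). A smaller look-alike roller lies loose at (456,240). I'll enlarge the crop.

```bash
python3 - <<'E'
from h import *
s=load('top0'); im=s['image'][:,:,::-1]
c=im[175:260,255:415]; cv2.imwrite('pics/c1.png',cv2.resize(c,None,fx=5,fy=5,interpolation=cv2.INTER_CUBIC))
s2=load('scene0'); im=s2['image'][:,:,::-1]
c=im[170:240,260:380]; cv2.imwrite('pics/c2.png',cv2.resize(c,None,fx=6,fy=6,interpolation=cv2.INTER_CUBIC))
print(atz(s,[(317,217),(456,240)],[.05,.015]))
E
```

```text
[[ 0.52606826 -0.27477248  0.05      ]
 [ 0.47247735 -0.63234647  0.015     ]]
```

View pics/c1.png

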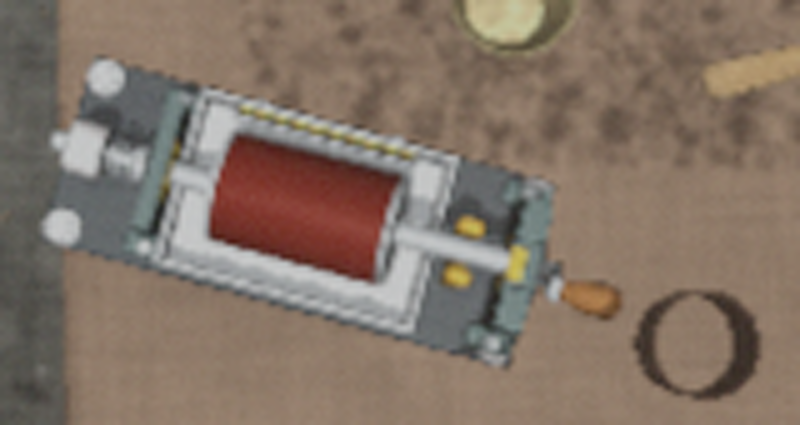

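View pics/c2.png

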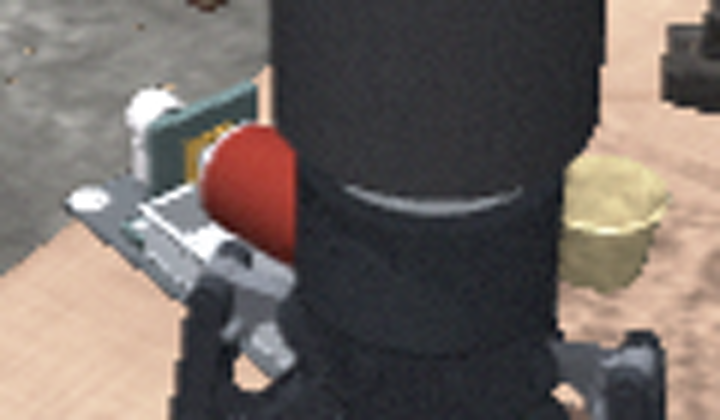

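```bash
cat >> h.py <<'E'
from scipy.optimize import least_squares
def Tbox(p,X):
    c,s=np.cos(p[2]),np.sin(p[2]); X=np.array(X,float)
    return np.c_[p[0]+c*X[:,0]-s*X[:,1],p[1]+s*X[:,0]+c*X[:,1],X[:,2]]
E
python3 - <<'E'
from h import *
s=load('top0'); print('cam',-s['R'].T@s['t'])
X=[(-125,50,8),(-125,-50,8),(125,50,8),(125,-50,8),(-65,44,36),(65,44,36),(65,-44,36),(-65,-44,36)]
u=np.array([(100,58),(43,240),(553,183),(510,366),(198,88),(458,158),(415,332),(153,263)])
u=(u+.5)/5-.5+[255,175]
X=np.array(X)/1000
f=lambda p:(proj(s,Tbox(p,X))-u).ravel()
r=least_squares(f,[.52,-.28,-1.83],loss='soft_l1'); print(r.x,np.degrees(r.x[2])); print(f(r.x).reshape(-1,2).round(2))
im=s['image'][:,:,::-1].copy()
im=cv2.resize(im[175:260,255:415],None,fx=5,fy=5,interpolation=cv2.INTER_CUBIC)
def dr(P,col):
    q=(proj(s,Tbox(r.x,np.array(P)/1000))-[255,175]+.5)*5-.5
    cv2.polylines(im,[q.round().astype(int).reshape(-1,1,2)],True,col,1)
dr(X[[0,1,3,2]]*1000,(0,255,0)); dr(X[4:]*1000,(0,255,255))
dr([(76,-7,60),(84,-7,60),(84,7,60),(76,7,60)],(255,0,255))
for x in(-78,-70):dr([(x,-44,74),(x,44,74)],(255,255,0))
for x in(101,115):dr([(x,-44,75),(x,44,75)],(255,255,0)); dr([(x,-12,75),(x,-12,70),(x,12,70),(x,12,75)],(255,0,0))
# tilted roller
np.save('box.npy',r.x)
cv2.imwrite('pics/c3.png',im)
E
```

```text
cam [ 0.47346988 -0.2612043   0.9601251 ]
[ 0.52833435 -0.27098382 -1.82562752] -104.60075157867047
[[-0.88 -0.44]
 [-0.14  0.49]
 [ 1.88 -0.17]
 [ 0.79  0.92]
 [ 0.78  0.5 ]
 [-1.16  0.05]
 [-1.55 -0.65]
 [ 0.32 -0.57]]
```

View pics/c3.png

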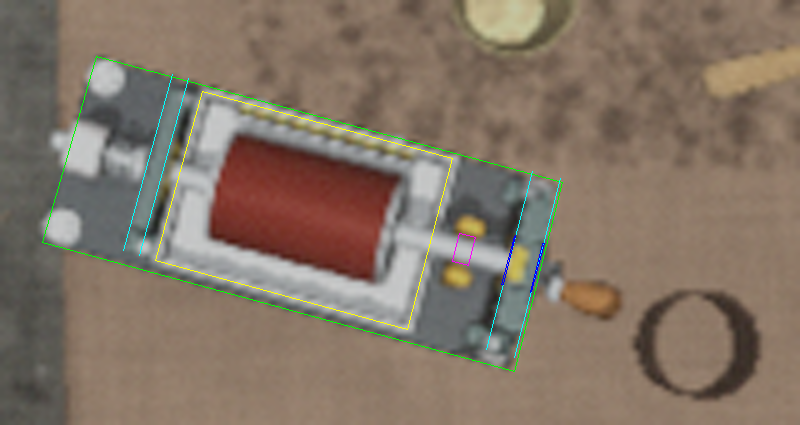

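```bash
python3 - <<'E'
from h import *
p=np.load('box.npy')
s=load('top0'); im=s['image'][:,:,::-1].copy()
im=cv2.resize(im[175:260,255:415],None,fx=5,fy=5,interpolation=cv2.INTER_CUBIC)
def q(P): return ((proj(s,Tbox(p,np.array(P)/1000))-[255,175]+.5)*5-.5).round().astype(int)
def dr(P,col,c=False): cv2.polylines(im,[q(P).reshape(-1,1,2)],c,col,1)
# tilted roller, pivot at bush z 44 x -74; back b
t=np.radians(9)
def rol(x,y,z,b): 
    X=x-b+74; return (-74+X*np.cos(t)-z*np.sin(t), y, 44+X*np.sin(t)+z*np.cos(t))
b=5
for y in(-28,28): dr([rol(-45,y,0,b),rol(45,y,0,b)],(0,255,0))
a=np.linspace(0,2*np.pi,40)
dr([rol(45,28*np.cos(k),28*np.sin(k),b) for k in a],(0,255,0)); dr([rol(-45,28*np.cos(k),28*np.sin(k),b) for k in a],(0,255,0))
dr([rol(101,-8,0,b),rol(101,8,0,b),rol(109,8,0,b),rol(109,-8,0,b)],(255,0,255),True)
for th in range(30,150,15):
    k=np.radians(th); print(th,q([(x,32*np.cos(k),44+32*np.sin(k)) for x in(125,150)]).tolist())
    dr([(x,32*np.cos(k),44+32*np.sin(k)) for x in(125,155)],(255,255,0))
cv2.imwrite('pics/c4.png',im)
P=[(45,0,62),(33,0,44),(-10,0,72)]
print('face start, face pushed',Tbox(p,np.array(P)/1000))
E
```

```text
30 [[567, 218], [617, 232]]
45 [[567, 228], [616, 241]]
60 [[565, 241], [615, 254]]
75 [[562, 256], [612, 270]]
90 [[558, 273], [608, 286]]
105 [[553, 289], [604, 303]]
120 [[548, 305], [599, 319]]
135 [[543, 319], [593, 332]]
face start, face pushed [[ 0.51699066 -0.31453058  0.062     ]
 [ 0.52001564 -0.30291811  0.044     ]
 [ 0.53085517 -0.26130676  0.072     ]]
```

View pics/c4.png

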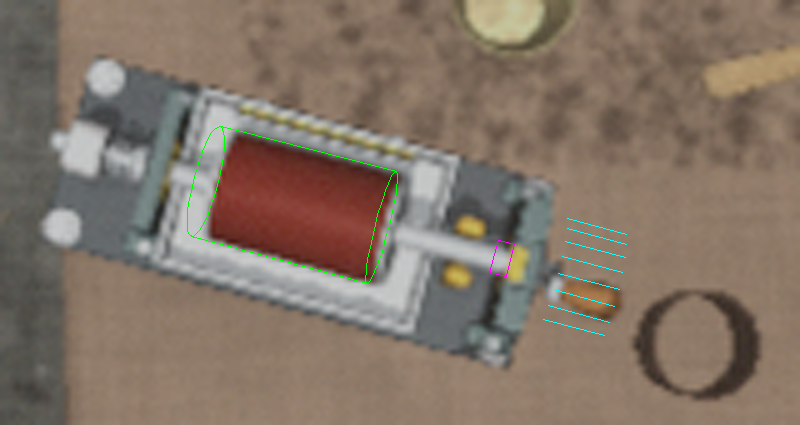

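The roller in the colour box matches the 56 mm × 90 mm model overlay, and the loose one at (456,240) is far smaller. So the one in the box is meant. The crank handle, at crop (590,299), fits an arm angle of about 105°. Next I'll work out the approach.

```bash
cat >> h.py <<'E'
def where():
    o=telemetry.observe(); p=np.load('box.npy'); c,s=np.cos(p[2]),np.sin(p[2])
    d=o['position']-[p[0],p[1],0]; b=np.array([c*d[0]+s*d[1],-s*d[0]+c*d[1],d[2]])*1000
    R=o['eef_rot']; Rb=np.array([[c,-s,0],[s,c,0],[0,0,1]]); ft=Rb.T@o['ft_force']
    print('t',round(o['time'],2),'box mm',b.round(1),'yawerr',round(np.arctan2(R[1,0],R[0,0])-p[2],3),'tilt',R[:2,2].round(4),'F box',ft.round(1),'open',round(o['opening'],3))
    return o,b
E
python3 - <<'E'
from h import *
o,b=where()
p=np.load('box.npy'); T=Tbox(p,[[.061,0,.15]])[0]; P=o['position']; R=o['eef_rot']; a=np.arctan2(R[1,0],R[0,0])
d=(T-P); 
for i in range(8):
    R=np.array([[np.cos(a),np.sin(a),0],[np.sin(a),-np.cos(a),0],[0,0,-1]])
    w=d/11*np.array([1,1,0]); print((R.T@w).round(3)); a+=.125
print(d)
E
```

```text
t 0.1 box mm [ 376.2 -256.6  204. ] yawerr -1.002 tilt [-0.0007  0.0015] F box [-0.9  0.5  0.1] open 0.999
[-0.035  0.012  0.   ]
[-0.036  0.007  0.   ]
[-0.037  0.003  0.   ]
[-0.037 -0.002  0.   ]
[-0.036 -0.007  0.   ]
[-0.035 -0.011  0.   ]
[-0.034 -0.015  0.   ]
[-0.031 -0.02   0.   ]
[ 0.32780774  0.24033692 -0.05396149]
```

{"method": "apply_moves", "body": {"targets": [-0.035,0.012,0,-0.125,-0.44,-0.036,0.007,0,-0.125,-0.44,-0.037,0.003,0,-0.125,-0.44,-0.037,-0.002,0,-0.125,-0.44,-0.036,-0.007,0,-0.125,-0.44,-0.035,-0.011,0,-0.125,-0.44,-0.034,-0.015,0,-0.125,-0.44,-0.031,-0.02,0,-0.12,-0.44], "force": 20}}

```text
time: 0.77
position: [0.4246, -0.3891, 0.1991]
eef_rot: [[-0.254, -0.967, -0.006], [-0.967, 0.254, 0.007], [-0.005, 0.008, -1.0]]
ft_force: [0.3, -1.2, -0.2]
opening: 0.28
```

```bash
python3 -c "
from h import *
where()"
```

```text
t 0.77 box mm [140.5 -70.6 199.1] yawerr -0.002 tilt [-0.0061  0.007 ] F box [ 1.1  0.6 -0.2] open 0.28
```

{"method": "apply_moves", "body": {"targets": [-0.026,-0.023,0.01,0,-0.44,-0.026,-0.023,0.015,0,-0.44,-0.024,-0.022,0.015,0,-0.44,0,0,0.01,0,-0.44,0,0,0,0,-0.44]}}

```text
time: 1.18
position: [0.5175, -0.3226, 0.145]
eef_rot: [[-0.238, -0.971, -0.007], [-0.971, 0.238, 0.009], [-0.007, 0.009, -1.0]]
ft_force: [-0.2, -0.8, -0.8]
opening: 0.281
```

```bash
python3 -c "
from h import *
where(); snap('top','t1'); snap('scene','s1')
for n,(a,b,c,d) in (('t1',(170,270,250,410)),('s1',(150,290,220,400))):
    im=cv2.imread(f'pics/{n}.png')[a:b,c:d]; cv2.imwrite(f'pics/{n}c.png',cv2.resize(im,None,fx=4.4,fy=4.2,interpolation=cv2.INTER_CUBIC))
"
```

```text
t 1.18 box mm [ 52.7   2.5 145. ] yawerr 0.014 tilt [-0.0071  0.0088] F box [ 0.8  0.  -0.8] open 0.281
```

View pics/t1c.png

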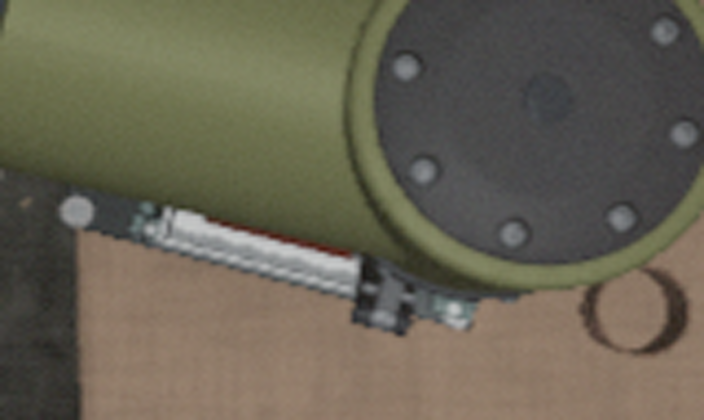

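View pics/s1c.png

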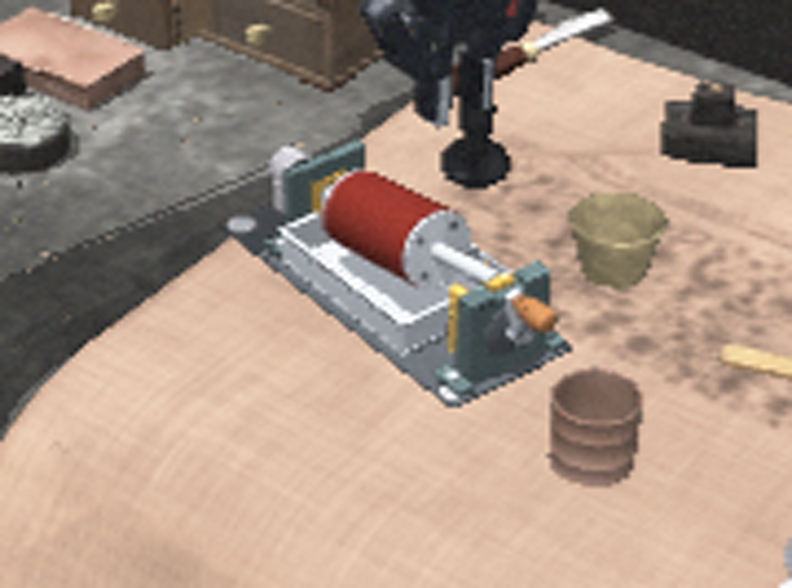

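The scene view is now clear. The roller is at crop (390,225), the dog in the notch at (500,283), and the crank handle at (537,312). I'll check the box pose and crank angle against this view.

```bash
cat > ov.py <<'E'
from h import *
import sys
def over(n,out,th=105,b=2,tilt=9,rect=(190,260,270,360),f=8,p=None,off=0):
    s=load(n); a0,b0,c0,d0=rect; p=np.load('box.npy') if p is None else p
    im=cv2.resize(s['image'][:,:,::-1][a0:b0,c0:d0],None,fx=f,fy=f,interpolation=cv2.INTER_CUBIC)
    def dr(P,col,c=False):
        q=((proj(s,Tbox(p,np.array(P)/1000))-[c0,a0]+.5)*f-.5); cv2.polylines(im,[q.round().astype(int).reshape(-1,1,2)],c,col,1)
    B=lambda x,y,z:[(-x,y,z),(-x,-y,z),(x,-y,z),(x,y,z)]
    dr(B(125,50,8),(0,255,0),1); dr(B(65,44,36),(0,255,255),1)
    dr([(101,-12,75),(101,-12,70),(101,12,70),(101,12,75)],(255,0,0)); dr([(115,-12,75),(115,-12,70),(115,12,70),(115,12,75)],(255,0,0))
    t=np.radians(tilt); rol=lambda x,y,z:(-74+(x-b+74)*np.cos(t)-z*np.sin(t), y, 44+(x-b+74)*np.sin(t)+z*np.cos(t))
    A=np.linspace(0,2*np.pi,40)
    for x,r in((45,28),(-45,28),(101,6),(45,6)): dr([rol(x,r*np.cos(k),r*np.sin(k)) for k in A],(255,0,255))
    for t_ in np.atleast_1d(th):
        k=np.radians(t_); dr([(120,0,44),(120,32*np.cos(k),44+32*np.sin(k)),(155,32*np.cos(k),44+32*np.sin(k))],(255,255,0))
    cv2.imwrite(f'pics/{out}.png',im)
E
python3 -c "
from ov import *
over('s1','s1o',th=[90,105,120])"
```

```text
(no output)
```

View pics/s1o.png

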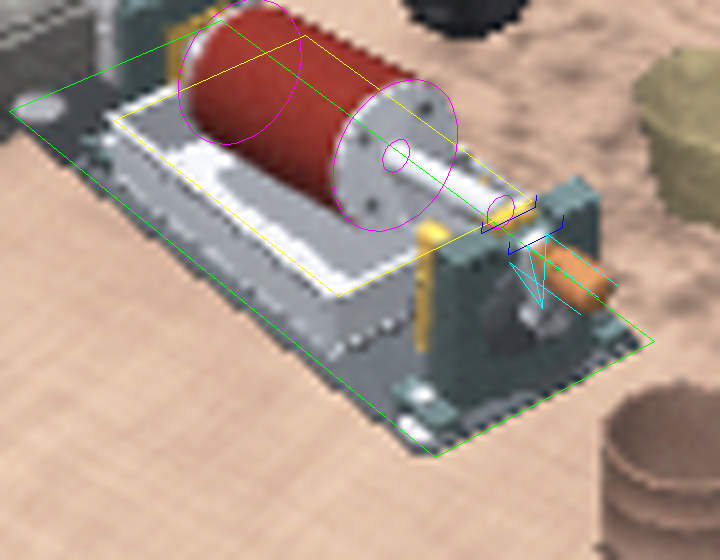

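Both views agree with the model to about 1–2 px, with the crank at roughly 95–105°. I'll align and descend, straddling the shaft.

{"method": "apply_moves", "body": {"targets": [0.0095,0.0025,0.005,0.014,-0.44,0,0,0.03,0,-0.44,0,0,0.03,0,-0.44,0,0,0,0,-0.44]}}

```text
time: 1.62
position: [0.511, -0.3384, 0.0868]
eef_rot: [[-0.26, -0.965, 0.005], [-0.965, 0.261, 0.002], [-0.003, -0.004, -1.0]]
ft_force: [-0.3, -0.2, -2.1]
opening: 0.28
```

```bash
python3 -c "
from ov import *
where(); snap('scene','s2'); over('s2','s2o')
"
```

```text
t 1.62 box mm [69.6  0.2 86.8] yawerr -0.009 tilt [0.0045 0.0024] F box [ 0.3 -0.2 -2.1] open 0.28
```

View pics/s2o.png

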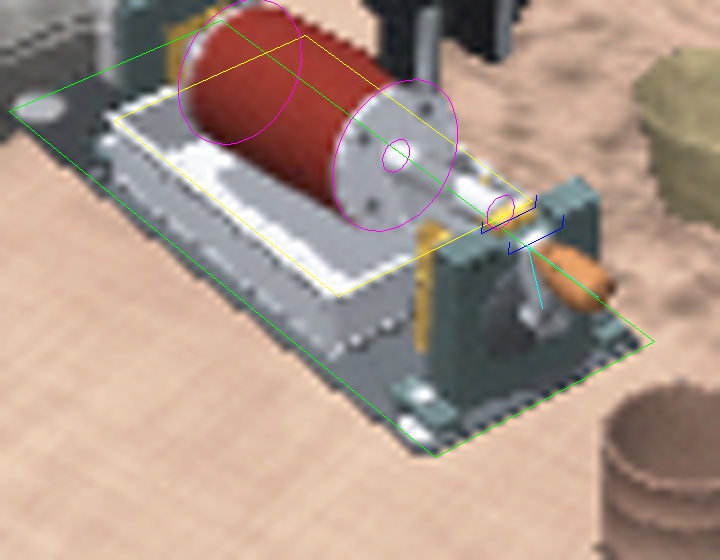

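```bash
python3 -c "
from ov import *
s=load('s2'); p=np.load('box.npy')
for r in (0,6,10):
  for y in(-12,-26,12,26):
    print(r,y,((proj(s,Tbox(p,np.array([(58.6,y,86.8+r),(80.6,y,86.8+r)])/1000))-[270,190]+.5)*8-.5).round().tolist())
"
```

```text
0 -12 [[402.0, 134.0], [443.0, 164.0]]
0 -26 [[370.0, 149.0], [411.0, 180.0]]
0 12 [[456.0, 109.0], [498.0, 139.0]]
0 26 [[487.0, 94.0], [529.0, 124.0]]
6 -12 [[402.0, 120.0], [444.0, 150.0]]
6 -26 [[370.0, 135.0], [412.0, 165.0]]
6 12 [[456.0, 94.0], [498.0, 124.0]]
6 26 [[487.0, 80.0], [529.0, 110.0]]
10 -12 [[403.0, 110.0], [444.0, 140.0]]
10 -26 [[370.0, 125.0], [412.0, 156.0]]
10 12 [[457.0, 85.0], [499.0, 115.0]]
10 26 [[488.0, 70.0], [530.0, 100.0]]
```

```bash
python3 -c "
from ov import *
im=load('s2')['image'][:,:,::-1][140:220,290:390]; cv2.imwrite('pics/s2z.png',cv2.convertScaleAbs(cv2.resize(im,None,fx=7,fy=7,interpolation=cv2.INTER_CUBIC),alpha=1.6,beta=20))
"
```

```text
(no output)
```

View pics/s2z.png

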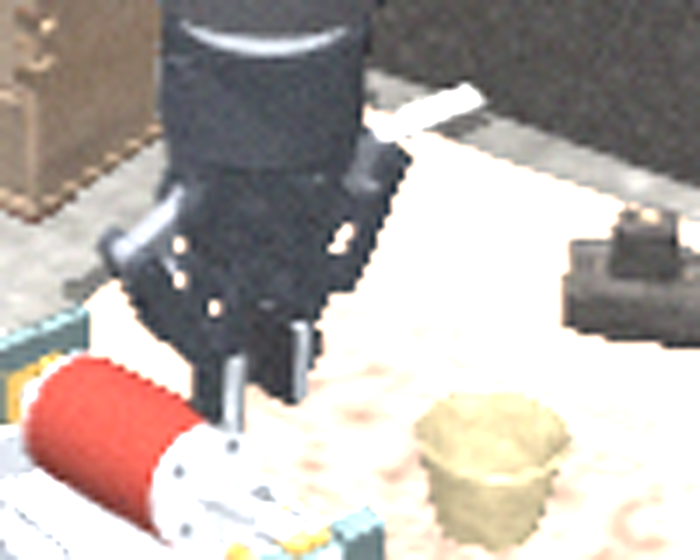

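```bash
python3 -c "
from ov import *
s=load('scene0')
R=np.array([[-.951,-.309,0],[-.309,.951,0],[0,0,-1]]);P=np.array([.18515,-.57035,.204])
for z in(0,-.013,-.03):
  for y in(-.0425,.0425):
    for x in (-.011,.011): print(z,y,x,proj(s,P+R@[x,y,z]).round(1))
im=s['image'][:,:,::-1][200:290,270:390]; cv2.imwrite('pics/s0z.png',cv2.convertScaleAbs(cv2.resize(im,None,fx=6,fy=6,interpolation=cv2.INTER_CUBIC),alpha=1.6,beta=20))
"
```

```text
0 -0.0425 -0.011 [[351.5 283.1]]
0 -0.0425 0.011 [[348.5 291.2]]
0 0.0425 -0.011 [[308.9 272.5]]
0 0.0425 0.011 [[305.1 280.3]]
-0.013 -0.0425 -0.011 [[352.  278.1]]
-0.013 -0.0425 0.011 [[348.9 286.2]]
-0.013 0.0425 -0.011 [[308.9 267.6]]
-0.013 0.0425 0.011 [[305.1 275.3]]
-0.03 -0.0425 -0.011 [[352.5 271.4]]
-0.03 -0.0425 0.011 [[349.5 279.5]]
-0.03 0.0425 -0.011 [[309. 261.]]
-0.03 0.0425 0.011 [[305.2 268.6]]
```

View pics/s0z.png

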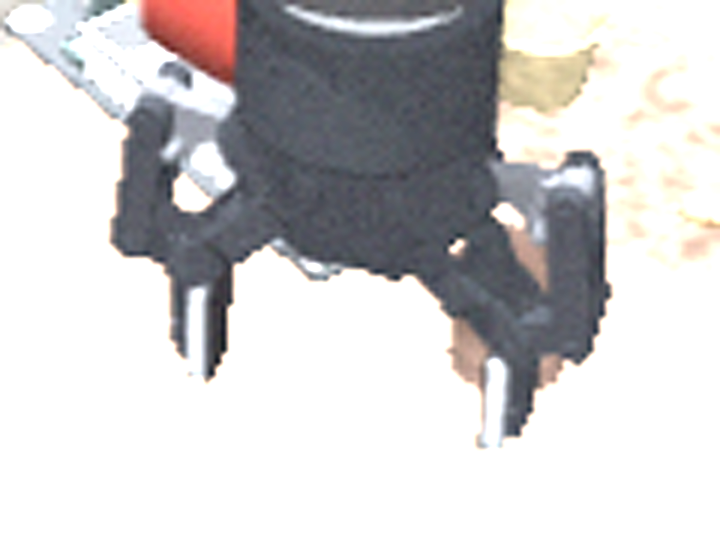

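{"method": "apply_moves", "body": {"targets": [-0.008,0,0.005,0,-0.44,0,0,0.012,0,-0.44,0,0,0.012,0,-0.44,0,0,0,0,-0.44,0,0,0,0,-0.44]}}

```text
time: 2.08
position: [0.516, -0.335, 0.0675]
eef_rot: [[-0.264, -0.965, 0.017], [-0.965, 0.263, -0.006], [0.001, -0.018, -1.0]]
ft_force: [-0.1, 0.2, 0.7]
opening: 0.28
```

```bash
python3 -c "
from ov import *
where(); s=snap('scene','s3');  im=s['image'][:,:,::-1][170:250,290:390]; cv2.imwrite('pics/s3z.png',cv2.convertScaleAbs(cv2.resize(im,None,fx=7,fy=7,interpolation=cv2.INTER_CUBIC),alpha=1.3,beta=10))
"
```

```text
t 2.08 box mm [65.1  4.2 67.5] yawerr -0.012 tilt [ 0.0167 -0.0059] F box [-0.2 -0.1  0.7] open 0.28
```

View pics/s3z.png

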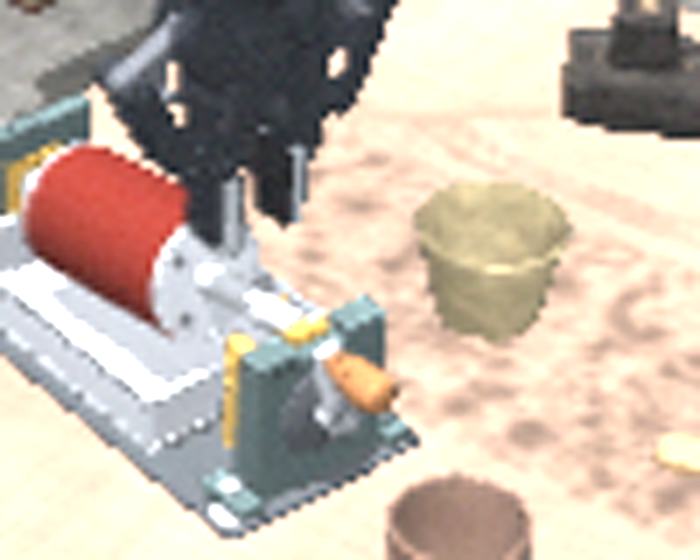

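```bash
python3 -c "
from ov import *
p=np.load('box.npy')
for n,uv,b in (('s3',(327.7,203.6),(65.1,4.2,67.5)),('s2',(328.3,198.9),(69.6,.2,86.8)),('s1',(325.8,177.2),(52.7,2.5,145))):
    s=load(n); 
    for z in (0,10,20,30,40):print(n,uv,z,proj(s,Tbox(p,[(b[0]/1e3,b[1]/1e3,(b[2]+z)/1e3),((b[0]+11)/1e3,b[1]/1e3,(b[2]+z)/1e3)])).round(1).tolist())
"
```

```text
s3 (327.7, 203.6) 0 [[325.7, 210.9], [328.3, 212.8]]
s3 (327.7, 203.6) 10 [[325.8, 208.0], [328.4, 209.9]]
s3 (327.7, 203.6) 20 [[325.9, 205.1], [328.5, 206.9]]
s3 (327.7, 203.6) 30 [[326.0, 202.1], [328.6, 204.0]]
s3 (327.7, 203.6) 40 [[326.1, 199.1], [328.8, 201.0]]
s2 (328.3, 198.9) 0 [[325.8, 206.6], [328.4, 208.5]]
s2 (328.3, 198.9) 10 [[325.9, 203.6], [328.6, 205.5]]
s2 (328.3, 198.9) 20 [[326.1, 200.6], [328.7, 202.5]]
s2 (328.3, 198.9) 30 [[326.2, 197.5], [328.8, 199.4]]
s2 (328.3, 198.9) 40 [[326.3, 194.5], [328.9, 196.4]]
s1 (325.8, 177.2) 0 [[323.1, 185.7], [325.7, 187.6]]
s1 (325.8, 177.2) 10 [[323.2, 182.6], [325.8, 184.4]]
s1 (325.8, 177.2) 20 [[323.3, 179.5], [325.9, 181.3]]
s1 (325.8, 177.2) 30 [[323.4, 176.3], [326.1, 178.1]]
s1 (325.8, 177.2) 40 [[323.5, 173.1], [326.2, 174.9]]
```

{"method": "apply_moves", "body": {"targets": [-0.004,0.004,0.008,-0.01,-0.44,0,0,0.008,0,-0.44,0,0,0.004,0,-0.44,0,0,0,0,-0.44,0,0,0,0,-0.44]}}

```text
time: 2.55
position: [0.5137, -0.3294, 0.0459]
eef_rot: [[-0.252, -0.968, 0.017], [-0.968, 0.252, -0.006], [0.001, -0.018, -1.0]]
ft_force: [-0.5, -0.4, 0.0]
opening: 0.279
```

```bash
python3 -c "
from ov import *
where(); s=snap('scene','s4');  im=s['image'][:,:,::-1][170:250,290:390]; cv2.imwrite('pics/s4z.png',cv2.convertScaleAbs(cv2.resize(im,None,fx=7,fy=7,interpolation=cv2.INTER_CUBIC),alpha=1.3,beta=10))
"
```

```text
t 2.55 box mm [60.2  0.5 45.9] yawerr -0.0 tilt [ 0.0174 -0.0059] F box [ 0.6 -0.4  0. ] open 0.279
```

View pics/s4z.png

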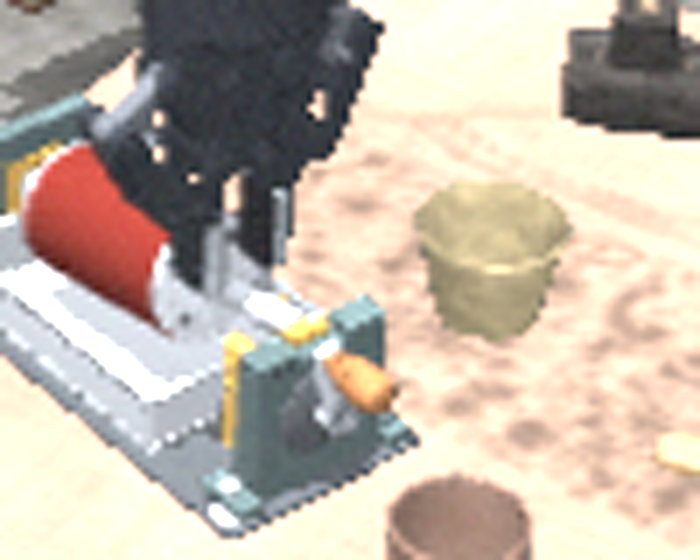

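```bash
python3 -c "
from ov import *
p=np.load('box.npy');s=load('s4')
for z in (40,50,60,70):
  print(z,((proj(s,Tbox(p,np.array([(49,-12,z),(71,-12,z),(49,-26,z),(71,-26,z),(49,12,z),(71,12,z),(71,26,z)])/1000))-[290,170]+.5)*7-.5).round().tolist())
"
```

```text
40 [[194.0, 341.0], [229.0, 368.0], [166.0, 354.0], [201.0, 381.0], [240.0, 318.0], [275.0, 345.0], [302.0, 332.0]]
50 [[194.0, 321.0], [230.0, 348.0], [167.0, 334.0], [202.0, 361.0], [240.0, 298.0], [276.0, 325.0], [303.0, 312.0]]
60 [[195.0, 300.0], [230.0, 327.0], [167.0, 314.0], [203.0, 341.0], [241.0, 278.0], [277.0, 305.0], [304.0, 292.0]]
70 [[195.0, 280.0], [231.0, 307.0], [167.0, 293.0], [203.0, 320.0], [242.0, 258.0], [278.0, 284.0], [305.0, 271.0]]
```

{"method": "apply_moves", "body": {"targets": [0,0,0.006,0,-0.44,0,0,0.006,0,-0.44,0,0,0,0,-0.44,0,0,0,0,-0.44]}}

```text
time: 2.93
position: [0.5142, -0.3297, 0.0331]
eef_rot: [[-0.252, -0.967, 0.018], [-0.968, 0.252, -0.006], [0.001, -0.019, -1.0]]
ft_force: [0.3, 0.7, 0.4]
opening: 0.278
```

```bash
python3 -c "
from ov import *
where(); s=snap('scene','s5');  im=s['image'][:,:,::-1][170:250,290:390]; cv2.imwrite('pics/s5z.png',cv2.convertScaleAbs(cv2.resize(im,None,fx=7,fy=7,interpolation=cv2.INTER_CUBIC),alpha=1.6,beta=30))
"
```

```text
t 2.93 box mm [60.4  1.1 33.1] yawerr -0.0 tilt [ 0.018  -0.0062] F box [-0.8  0.1  0.4] open 0.278
```

View pics/s5z.png

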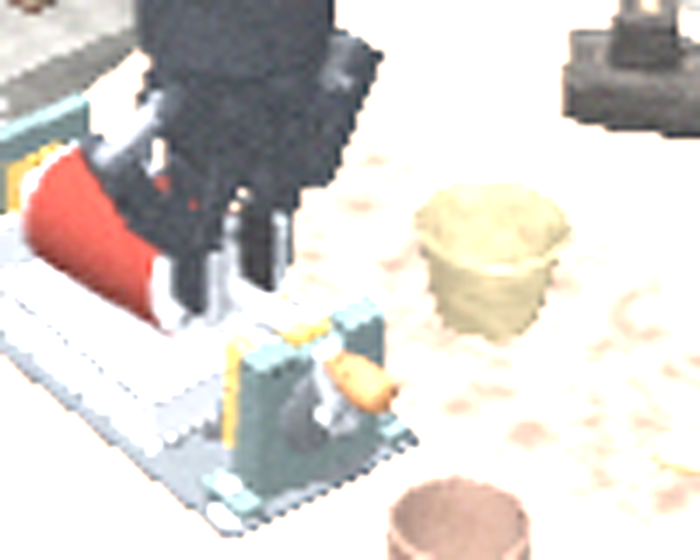

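{"method": "apply_moves", "body": {"targets": [-0.003,0.0005,0,0,-0.44,-0.003,0,0,0,-0.44,-0.002,0,0,0,-0.44,0,0,0,0,-0.44]}}

```text
time: 3.32
position: [0.5144, -0.3251, 0.034]
eef_rot: [[-0.254, -0.967, 0.016], [-0.967, 0.254, -0.012], [0.008, -0.018, -1.0]]
ft_force: [-0.2, -4.9, -1.2]
opening: 0.283
```

```bash
python3 -c "
from ov import *
where()"
```

```text
t 3.32 box mm [55.9  0.1 34. ] yawerr -0.002 tilt [ 0.0158 -0.0123] F box [ 4.8  1.1 -1.2] open 0.283
```

{"method": "apply_moves", "body": {"targets": [-0.005,0,0,0,-0.44,-0.005,0,0,0,-0.44,-0.005,0,0,0,-0.44,-0.003,0,0,0,-0.44]}}

```text
time: 3.65
position: [0.5163, -0.3159, 0.037]
eef_rot: [[-0.258, -0.966, 0.013], [-0.966, 0.258, -0.027], [0.023, -0.019, -1.0]]
ft_force: [-3.6, -11.3, 0.3]
opening: 0.279
```

```bash
python3 -c "
from ov import *
where()"
```

```text
t 3.65 box mm [46.5 -0.3 37. ] yawerr -0.007 tilt [ 0.0126 -0.0267] F box [11.8 -0.6  0.3] open 0.279
```

```bash
python3 -c "
from ov import *
s=snap('scene','s6');  im=s['image'][:,:,::-1][170:250,290:390]; cv2.imwrite('pics/s6z.png',cv2.convertScaleAbs(cv2.resize(im,None,fx=7,fy=7,interpolation=cv2.INTER_CUBIC),alpha=1.3,beta=10))
"
```

```text
(no output)
```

View pics/s6z.png

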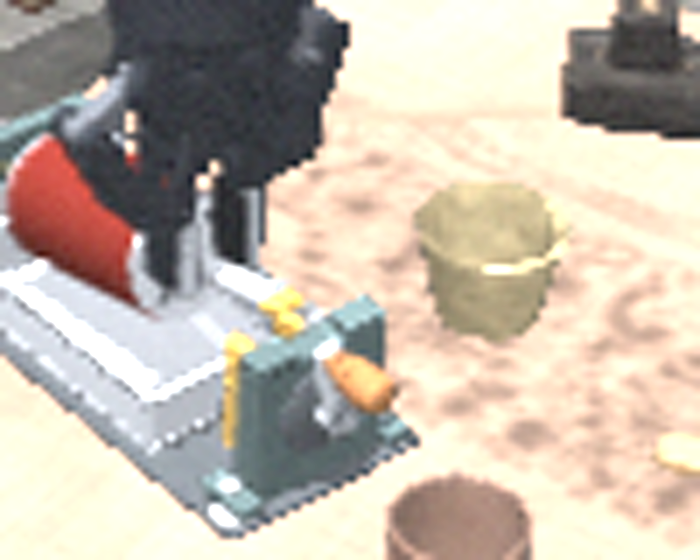

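{"method": "apply_moves", "body": {"targets": [-0.003,0,0.004,0,-0.44,-0.003,0,0.005,0,-0.44,-0.003,0,0.005,0,-0.44]}}

```text
time: 3.95
position: [0.5171, -0.3168, 0.0284]
eef_rot: [[-0.261, -0.965, 0.012], [-0.965, 0.261, -0.043], [0.038, -0.023, -0.999]]
ft_force: [-4.0, -13.5, -0.1]
opening: 0.282
```

```bash
python3 -c "
from ov import *
where()"
```

```text
t 3.95 box mm [47.1  0.6 28.4] yawerr -0.01 tilt [ 0.012  -0.0431] F box [14.1 -0.5 -0.1] open 0.282
```

{"method": "apply_moves", "body": {"targets": [-0.002,0,0.006,0,-0.44,-0.002,0,0.006,0,-0.44]}}

```text
time: 4.12
position: [0.5164, -0.3186, 0.0184]
eef_rot: [[-0.263, -0.965, 0.01], [-0.964, 0.262, -0.052], [0.047, -0.023, -0.999]]
ft_force: [-3.9, -11.7, 0.3]
opening: 0.277
```

```bash
python3 -c "
from ov import *
where()
s=snap('scene','s7');  im=s['image'][:,:,::-1][170:250,280:380]; cv2.imwrite('pics/s7z.png',cv2.convertScaleAbs(cv2.resize(im,None,fx=7,fy=7,interpolation=cv2.INTER_CUBIC),alpha=1.3,beta=10))
"
```

```text
t 4.12 box mm [49.   0.5 18.4] yawerr -0.012 tilt [ 0.0098 -0.0517] F box [12.3 -0.9  0.3] open 0.277
```

View pics/s7z.png

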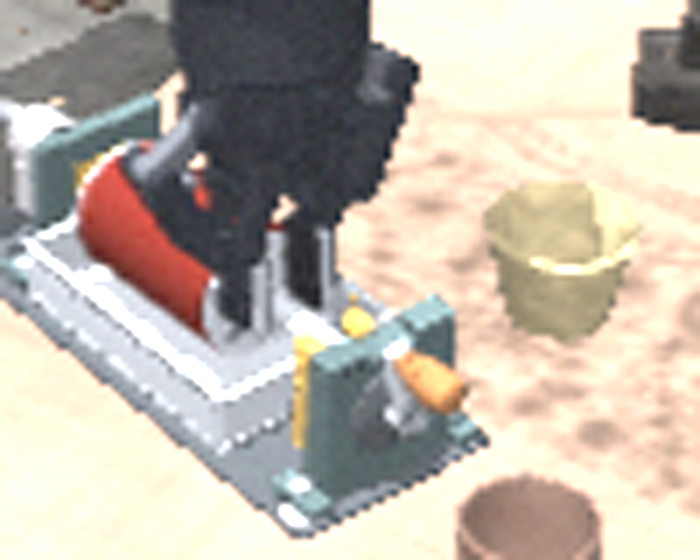

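{"method": "apply_moves", "body": {"targets": [-0.0025,0,0.005,0,-0.44,-0.0025,0,0.005,0,-0.44]}}

```text
time: 4.33
position: [0.5164, -0.3203, 0.011]
eef_rot: [[-0.265, -0.964, 0.008], [-0.963, 0.264, -0.062], [0.058, -0.025, -0.998]]
ft_force: [-3.9, -9.6, 7.4]
opening: 0.282
```

```bash
python3 -c "
from ov import *
where()
s=snap('scene','s8');  im=s['image'][:,:,::-1][170:250,280:380]; cv2.imwrite('pics/s8z.png',cv2.convertScaleAbs(cv2.resize(im,None,fx=7,fy=7,interpolation=cv2.INTER_CUBIC),alpha=1.3,beta=10))
over('s8','s8o',b=10,tilt=0)
"
```

```text
t 4.33 box mm [50.8  0.9 11. ] yawerr -0.014 tilt [ 0.0085 -0.062 ] F box [10.3 -1.4  7.4] open 0.282
```

View pics/s8z.png

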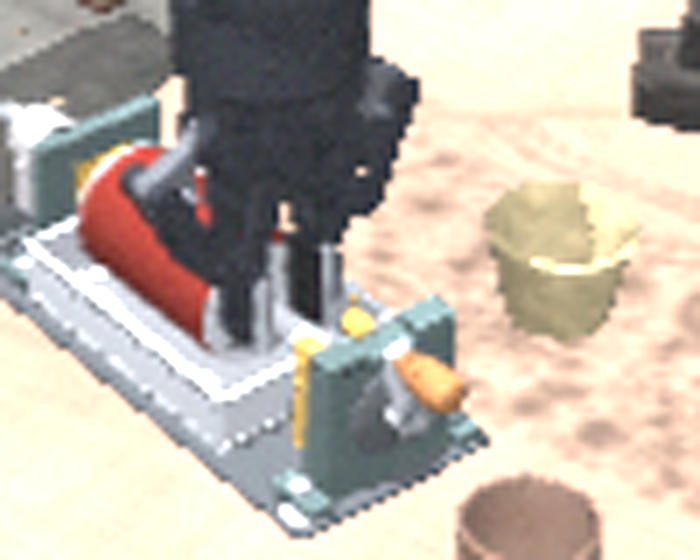

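View pics/s8o.png

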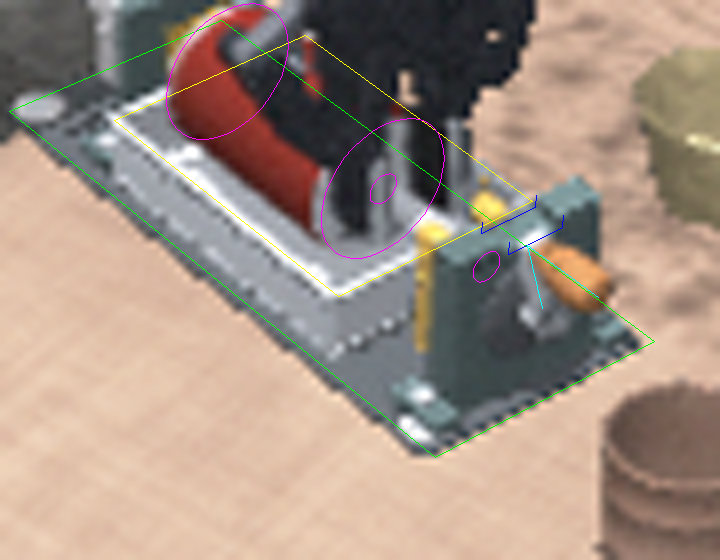

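{"method": "apply_moves", "body": {"targets": [0,0,0,0,-0.44,0.001,0,0,0,-0.44]}}

```text
time: 4.55
position: [0.515, -0.3243, 0.0124]
eef_rot: [[-0.266, -0.964, 0.007], [-0.962, 0.265, -0.067], [0.063, -0.025, -0.998]]
ft_force: [-0.2, -0.8, -0.0]
opening: 0.282
```

```bash
python3 -c "
from ov import *
where()
"
```

```text
t 4.55 box mm [54.9  0.5 12.4] yawerr -0.015 tilt [ 0.0071 -0.0672] F box [ 0.8  0.  -0. ] open 0.282
```

{"method": "apply_moves", "body": {"targets": [0.003,0,-0.002,0,-0.44,0.002,0,-0.02,0,-0.44,0,0,-0.035,0,-0.44,0,0,-0.035,0,-0.44,0,0,-0.02,0,-0.7,0,0,0,0,-1]}}

```text
time: 5.05
position: [0.5115, -0.32, 0.1277]
eef_rot: [[-0.266, -0.964, 0.004], [-0.962, 0.265, -0.064], [0.06, -0.021, -0.998]]
ft_force: [1.0, -0.1, 0.2]
opening: 0.027
```

```bash
python3 -c "
from ov import *
where()
s=snap('scene','s9');over('s9','s9o',b=8,tilt=0)
"
```

```text
t 5.05 box mm [ 51.6  -4.  127.7] yawerr -0.014 tilt [ 0.0039 -0.0635] F box [-0.2  1.   0.2] open 0.027
```

View pics/s9o.png

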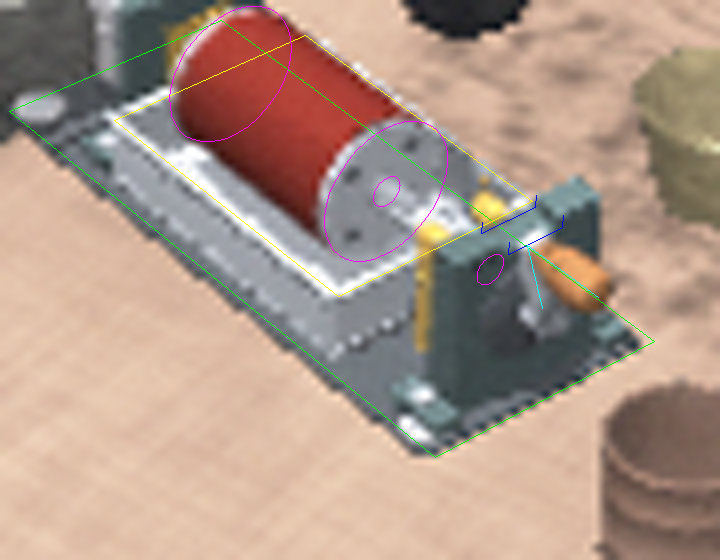

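The roller lies in the saddle about 8 mm back: its face, at (385,190), matches the b=8 overlay. Four rivets on the face can be used to track rotation. I'll move over the body with the fingers shut.

{"method": "apply_moves", "body": {"targets": [-0.025,-0.006,0,0.014,-1,-0.025,-0.006,0,0,-1,-0.01,-0.003,0,0,-1,0,0,0,0,-1]}}

```text
time: 5.43
position: [0.5423, -0.2634, 0.1202]
eef_rot: [[-0.281, -0.96, 0.002], [-0.958, 0.281, -0.059], [0.056, -0.019, -0.998]]
ft_force: [-1.1, -0.0, 0.1]
opening: 0.0
```

```bash
python3 -c "
from ov import *
where()
s=snap('scene','s10');  im=s['image'][:,:,::-1][150:250,260:380]; cv2.imwrite('pics/s10z.png',cv2.convertScaleAbs(cv2.resize(im,None,fx=6,fy=6,interpolation=cv2.INTER_CUBIC),alpha=1.3,beta=10))
"
```

```text
t 5.43 box mm [-10.8  11.6 120.2] yawerr -0.031 tilt [ 0.002  -0.0594] F box [ 0.3 -1.1  0.1] open 0.0
```

View pics/s10z.png

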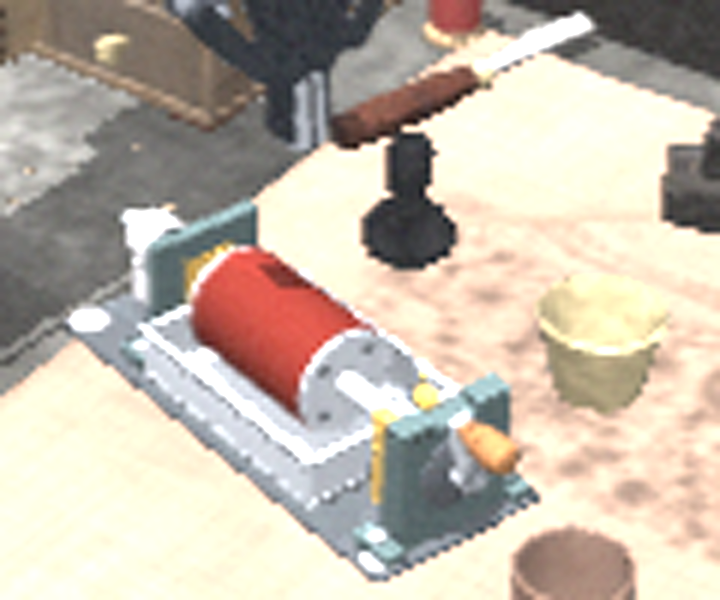

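```bash
python3 -c "
from ov import *
p=np.load('box.npy');s=load('s10')
for z in (120,130,140,150):
  print(z,((proj(s,Tbox(p,np.array([(-11+a,11.6+c,z) for a in(-11,11) for c in(-14,14)])/1000))-[260,150]+.5)*6-.5).round().tolist())
"
```

```text
120 [[269.0, 195.0], [316.0, 175.0], [298.0, 215.0], [345.0, 195.0]]
130 [[269.0, 177.0], [316.0, 157.0], [298.0, 197.0], [346.0, 177.0]]
140 [[269.0, 158.0], [316.0, 139.0], [299.0, 179.0], [346.0, 159.0]]
150 [[269.0, 140.0], [317.0, 121.0], [299.0, 161.0], [346.0, 141.0]]
```

{"method": "apply_moves", "body": {"targets": [0.002,0,0.012,-0.03,-1,0,0,0.015,0,-1,0,0,0.012,0,-1,0,0,0,0,-1]}}

```text
time: 5.82
position: [0.5399, -0.2694, 0.0779]
eef_rot: [[-0.251, -0.968, -0.001], [-0.966, 0.25, -0.059], [0.057, -0.014, -0.998]]
ft_force: [0.7, -0.7, -1.0]
opening: 0.001
```

```bash
python3 -c "
from ov import *
where()
"
```

```text
t 5.82 box mm [-4.4 10.8 77.9] yawerr 0.001 tilt [-0.0006 -0.0585] F box [ 0.5  0.8 -1. ] open 0.001
```

{"method": "apply_moves", "body": {"targets": [0,0,0.003,0,-1,0,0,0.003,0,-1]}}

```text
time: 5.98
position: [0.5392, -0.2708, 0.0715]
eef_rot: [[-0.252, -0.968, -0.002], [-0.966, 0.251, -0.059], [0.057, -0.013, -0.998]]
ft_force: [-0.5, 0.1, -0.5]
opening: -0.001
```

{"method": "apply_moves", "body": {"targets": [0,0,0.003,0,-1,0,0,0.003,0,-1]}}

```text
time: 6.15
position: [0.5394, -0.2717, 0.0658]
eef_rot: [[-0.252, -0.968, -0.001], [-0.966, 0.252, -0.059], [0.058, -0.014, -0.998]]
ft_force: [-0.0, 0.4, 0.3]
opening: 0.005
```

```bash
python3 -c "
from ov import *
where()
s=snap('scene','s11');  im=s['image'][:,:,::-1][150:250,260:380]; cv2.imwrite('pics/s11z.png',cv2.convertScaleAbs(cv2.resize(im,None,fx=6,fy=6,interpolation=cv2.INTER_CUBIC),alpha=1.3,beta=10))
"
```

```text
t 6.15 box mm [-2.1 10.9 65.8] yawerr -0.001 tilt [-0.0008 -0.0593] F box [-0.4 -0.1  0.3] open 0.005
```

View pics/s11z.png

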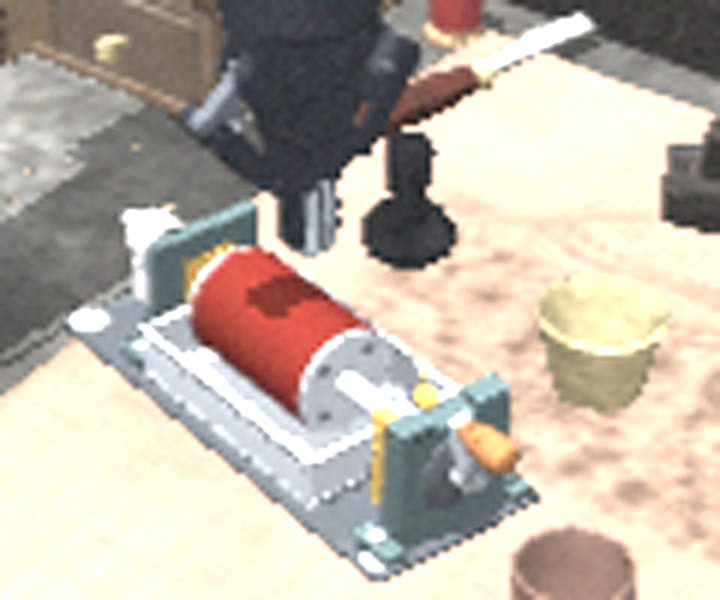

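No contact at TCP z 66 mm, so the pictures are right: the real tips are about 28 mm short of the reported TCP. I'll descend further.

{"method": "apply_moves", "body": {"targets": [-0.001,0,0.006,0,-1,-0.001,0,0.006,0,-1,0,0,0.003,0,-1,0,0,0.001,0,-1]}}

```text
time: 6.53
position: [0.5402, -0.2706, 0.0484]
eef_rot: [[-0.252, -0.968, 0.0], [-0.966, 0.252, -0.059], [0.057, -0.015, -0.998]]
ft_force: [-0.9, -0.4, 0.1]
opening: -0.003
```

{"method": "apply_moves", "body": {"targets": [0,0,0.003,0,-1,0,0,0.002,0,-1]}}

```text
time: 6.7
position: [0.5414, -0.2714, 0.0447]
eef_rot: [[-0.252, -0.968, 0.003], [-0.966, 0.251, -0.061], [0.059, -0.018, -0.998]]
ft_force: [1.1, 0.4, 6.8]
opening: 0.001
```

{"method": "apply_moves", "body": {"targets": [0,0,0.002,0,-1,0,0,0.002,0,-1]}}

```text
time: 6.87
position: [0.5443, -0.2723, 0.0443]
eef_rot: [[-0.251, -0.968, 0.01], [-0.966, 0.25, -0.064], [0.059, -0.026, -0.998]]
ft_force: [0.9, 1.7, 4.6]
opening: -0.003
```

```bash
python3 -c "
from ov import *
where()
s=snap('scene','s12');  im=s['image'][:,:,::-1][150:250,260:380]; cv2.imwrite('pics/s12z.png',cv2.convertScaleAbs(cv2.resize(im,None,fx=6,fy=6,interpolation=cv2.INTER_CUBIC),alpha=1.3,beta=10))
"
```

```text
t 6.87 box mm [-2.8 15.8 44.3] yawerr 0.001 tilt [ 0.01   -0.0638] F box [-1.9  0.4  4.6] open -0.003
```

View pics/s12z.png

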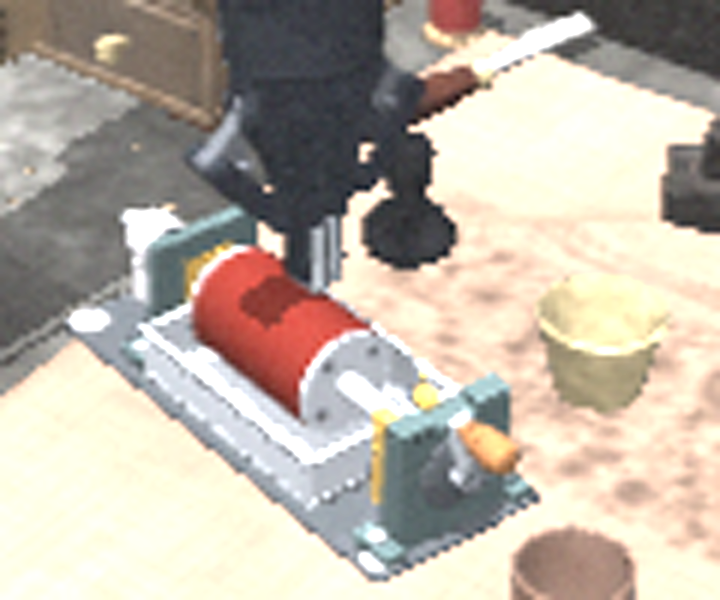

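Contact is confirmed at Fz 5–7 N, with TCP z 44.5. Now a stroke toward box −y (tool +y).

{"method": "apply_moves", "body": {"targets": [0,0.004,0.001,0,-1,0,0.004,0.001,0,-1,0,0.004,0.001,0,-1,0,0.004,0.001,0,-1]}}

```text
time: 7.25
position: [0.5348, -0.2696, 0.0461]
eef_rot: [[-0.249, -0.968, 0.025], [-0.967, 0.247, -0.069], [0.06, -0.042, -0.997]]
ft_force: [3.2, 1.5, 5.2]
opening: -0.002
```

```bash
python3 -c "
from ov import *
where()
s=snap('scene','s13');  im=s['image'][:,:,::-1][150:250,260:380]; cv2.imwrite('pics/s13z.png',cv2.convertScaleAbs(cv2.resize(im,None,fx=6,fy=6,interpolation=cv2.INTER_CUBIC),alpha=1.3,beta=10))
"
```

```text
t 7.25 box mm [-2.9  5.9 46.1] yawerr 0.002 tilt [ 0.0255 -0.0688] F box [-2.2  2.8  5.2] open -0.002
```

View pics/s13z.png

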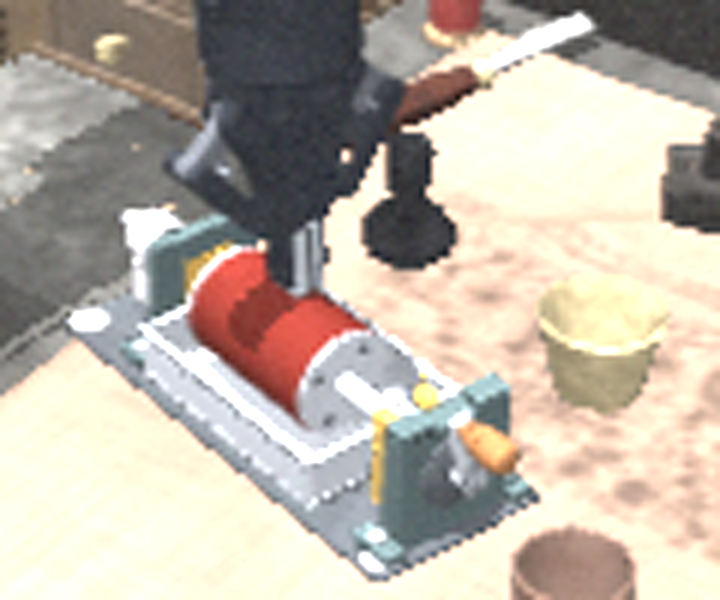

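Rivets went from (373,352)/(323,375) to (362,350)/(318,380), so the roller is turning counter-clockwise seen from the dog end, which is positive. I'll continue the stroke.

{"method": "apply_moves", "body": {"targets": [0,0.004,0.001,0,-1,0,0.004,0.001,0,-1,0,0.004,0.001,0,-1,0,0.004,0.001,0,-1,0,0.004,0.001,0,-1]}}

```text
time: 7.72
position: [0.5173, -0.2651, 0.0448]
eef_rot: [[-0.249, -0.968, 0.035], [-0.967, 0.246, -0.071], [0.06, -0.051, -0.997]]
ft_force: [1.4, 1.1, 3.1]
opening: 0.002
```

```bash
cat >> ov.py <<'E'
def face(n,x=37,off=(-1.2,-0.5),S=6):
    s=load(n);p=np.load('box.npy')
    g=np.arange(-34,34,1/S); Y,Z=np.meshgrid(g,-g)
    P=np.c_[np.full(Y.size,x),Y.ravel(),44+Z.ravel()]/1000
    q=(proj(s,Tbox(p,P))+off).astype(np.float32)
    m=cv2.remap(s['image'][:,:,::-1],q[:,0].reshape(Y.shape),q[:,1].reshape(Y.shape),cv2.INTER_CUBIC)
    c=int(34*S); cv2.circle(m,(c,c),28*S,(0,255,0),1); return m
E
python3 -c "
from ov import *
where()
s=snap('scene','s14');  im=s['image'][:,:,::-1][150:250,260:380]; cv2.imwrite('pics/s14z.png',cv2.convertScaleAbs(cv2.resize(im,None,fx=6,fy=6,interpolation=cv2.INTER_CUBIC),alpha=1.3,beta=10))
A=[face(n,S=3.8) for n in('s9','s10','s13','s14')]
cv2.imwrite('pics/f14.png',np.vstack([np.hstack(A[:2]),np.hstack(A[2:])]))
"
```

```text
t 7.72 box mm [ -2.9 -12.1  44.8] yawerr 0.003 tilt [ 0.0349 -0.0713] F box [-1.4  1.1  3.1] open 0.002Traceback (most recent call last):
  File "<string>", line 5, in <module>
    A=[face(n,S=3.8) for n in('s9','s10','s13','s14')]
       ~~~~^^^^^^^^^
  File "ov.py", line 23, in face
    c=int(34*S); cv2.circle(m,(c,c),28*S,(0,255,0),1); return m
                 ~~~~~~~~~~^^^^^^^^^^^^^^^^^^^^^^^^^^
cv2.error: OpenCV(4.12.0) :-1: error: (-5:Bad argument) in function 'circle'
> Overload resolution failed:
>  - Argument 'radius' is required to be an integer
>  - Argument 'radius' is required to be an integer
```

View pics/s14z.png

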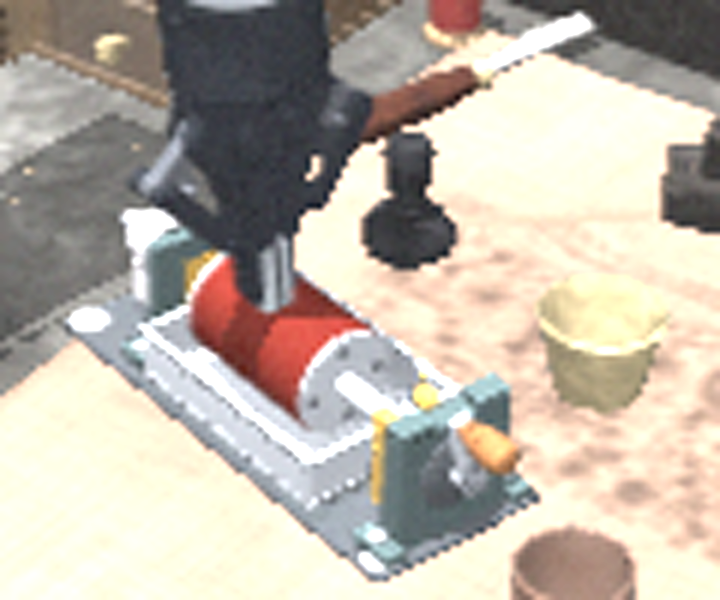

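```bash
sed -i 's/28\*S,(0/int(28*S),(0/' ov.py; python3 -c "
from ov import *
A=[face(n,S=3.8) for n in('s9','s12','s13','s14')]
cv2.imwrite('pics/f14.png',np.vstack([np.hstack(A[:2]),np.hstack(A[2:])]))
"
```

```text
(no output)
```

View pics/f14.png

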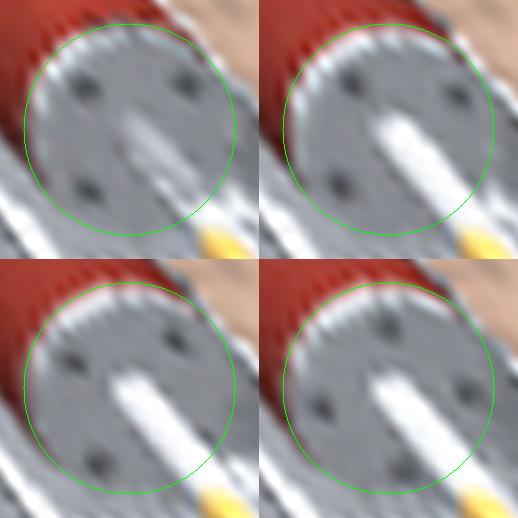

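Rotation so far is about +50°, going by rivet angles of 137° → 186°. The crank needs about 105°, so I'll lift, go back, and stroke again.

{"method": "apply_moves", "body": {"targets": [0,0,-0.008,0,-1,0,-0.011,-0.003,0,-1,-0.002,-0.011,0,0,-1,0,0,0.003,0,-1,0,0,0.002,0,-1]}}

```text
time: 8.18
position: [0.5344, -0.2673, 0.0491]
eef_rot: [[-0.25, -0.968, 0.025], [-0.966, 0.248, -0.068], [0.06, -0.041, -0.997]]
ft_force: [0.6, -0.1, -0.5]
opening: 0.001
```

```bash
python3 -c "
from ov import *
where()
"
```

```text
t 8.18 box mm [-5.1  4.9 49.1] yawerr 0.002 tilt [ 0.0252 -0.068 ] F box [-0.   0.6 -0.5] open 0.001
```

{"method": "apply_moves", "body": {"targets": [0,-0.004,0.002,0,-1,0,0,0.003,0,-1,0,0.003,0.002,0,-1]}}

```text
time: 8.43
position: [0.5388, -0.2689, 0.0455]
eef_rot: [[-0.249, -0.968, 0.033], [-0.967, 0.246, -0.071], [0.061, -0.049, -0.997]]
ft_force: [2.9, 2.8, 8.3]
opening: -0.004
```

```bash
python3 -c "
from ov import *
where()
"
```

```text
t 8.43 box mm [-4.7  9.6 45.5] yawerr 0.003 tilt [ 0.0326 -0.071 ] F box [-3.5  2.1  8.3] open -0.004
```

{"method": "apply_moves", "body": {"targets": [0,0.004,0.001,0,-1,0,0.004,0.001,0,-1,0,0.004,0.001,0,-1,0,0.004,0.001,0,-1,0,0.003,0.001,0,-1]}}

```text
time: 8.85
position: [0.5246, -0.2656, 0.0456]
eef_rot: [[-0.247, -0.968, 0.046], [-0.967, 0.244, -0.076], [0.062, -0.063, -0.996]]
ft_force: [0.8, 0.5, 5.9]
opening: -0.002
```

```bash
python3 -c "
from ov import *
where(); snap('scene','s15'); over('s15','s15o',b=8,tilt=0)
A=[face(n,S=3.8) for n in('s14','s15')]
cv2.imwrite('pics/f15.png',np.hstack(A[:2]))
"
```

```text
t 8.85 box mm [-4.3 -5.  45.6] yawerr 0.004 tilt [ 0.046  -0.0757] F box [-0.7  0.7  5.9] open -0.002
```

View pics/f15.png

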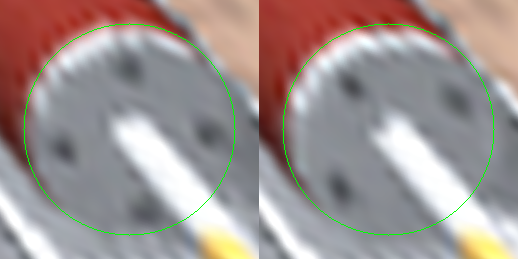

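View pics/s15o.png

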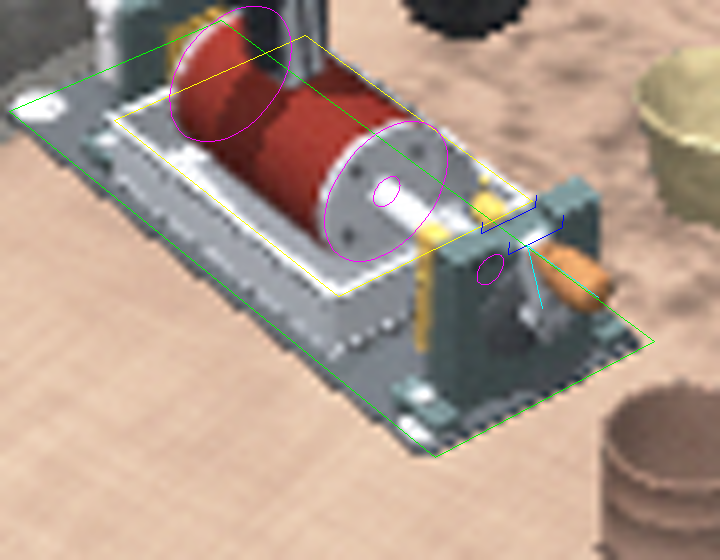

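About +83° now. The rivets repeat every 90°, and the tool travel agrees with this. I'll continue gently.

{"method": "apply_moves", "body": {"targets": [0,0.003,0.001,0,-1,0,0.003,0.001,0,-1]}}

```text
time: 9.07
position: [0.5184, -0.2649, 0.0446]
eef_rot: [[-0.248, -0.968, 0.048], [-0.967, 0.243, -0.077], [0.063, -0.065, -0.996]]
ft_force: [0.4, 0.8, 5.7]
opening: -0.002
```

```bash
python3 -c "
from ov import *
where(); snap('scene','s16'); over('s16','s16o',b=8,tilt=0)
A=[face(n,S=3.8) for n in('s15','s16')]
cv2.imwrite('pics/f16.png',np.hstack(A[:2]))
"
```

```text
t 9.07 box mm [ -3.4 -11.2  44.6] yawerr 0.004 tilt [ 0.0475 -0.0774] F box [-0.9  0.2  5.7] open -0.002
```

View pics/f16.png

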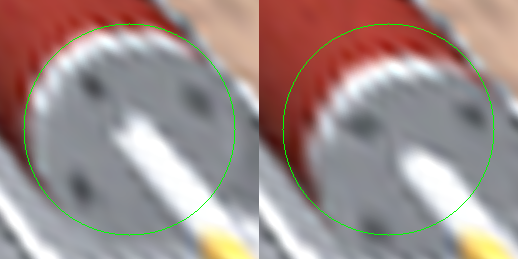

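View pics/s16o.png

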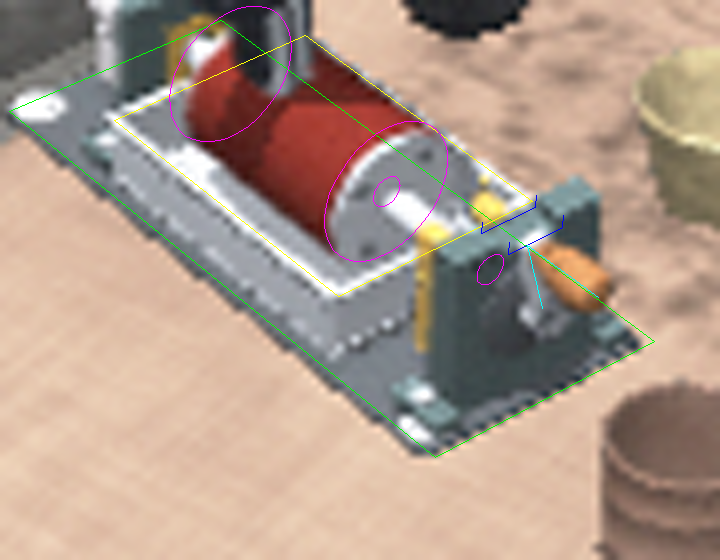

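The roller has jumped toward the crank end, so the dog has dropped in. I'll lift off and check that it's fully home.

{"method": "apply_moves", "body": {"targets": [0,0,-0.006,0,-1,0,0,-0.02,0,-1,0,0,-0.03,0,-1,0,0,-0.03,0,-1,0,0,-0.02,0,-1,0,0,0,0,-1]}}

```text
time: 9.62
position: [0.5053, -0.2552, 0.147]
eef_rot: [[-0.249, -0.968, 0.029], [-0.967, 0.246, -0.072], [0.063, -0.046, -0.997]]
ft_force: [0.6, 1.0, 0.4]
opening: 0.002
```

```bash
python3 -c "
from ov import *
where(); snap('scene','s17'); over('s17','s17o',b=0,tilt=0,th=[90,105])
A=[face('s16',x=45,S=3.8),face('s17',x=45,S=3.8)]
cv2.imwrite('pics/f17.png',np.hstack(A))
"
```

```text
t 9.62 box mm [ -9.4 -26.3 147. ] yawerr 0.003 tilt [ 0.0294 -0.0721] F box [-1.1  0.3  0.4] open 0.002
```

View pics/s17o.png

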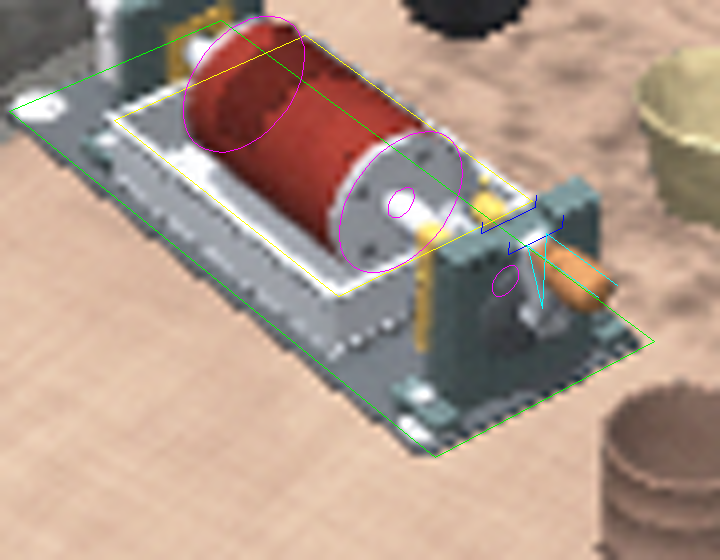

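View pics/f17.png

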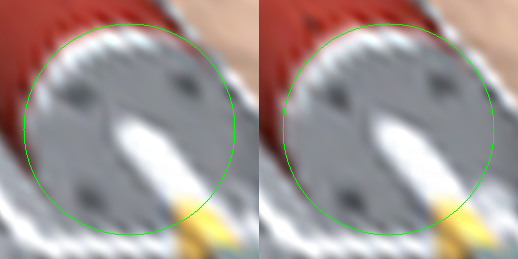

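{"method": "apply_moves", "body": {"targets": [0,0,-0.03,0,-1,0.03,0,-0.02,0,-1,0.04,0,0,0,-1,0.04,0.01,0,0,-1,0.04,0.02,0,0,-1,0.04,0.02,0,0,-1,0.04,0.02,0,0,-1,0,0,0,0,-1]}}

```text
time: 10.33
position: [0.3769, -0.4502, 0.1929]
eef_rot: [[-0.241, -0.971, 0.006], [-0.969, 0.24, -0.058], [0.055, -0.02, -0.998]]
ft_force: [1.3, 1.5, 0.0]
opening: 0.004
```

{"method": "apply_moves", "body": {"targets": [0.04,0.01,0,0,-1,0.03,0.01,0,0,-1,0.02,0,0,0,-1,0,0,0,0,-1]}}

```text
time: 10.67
position: [0.3321, -0.53, 0.1886]
eef_rot: [[-0.243, -0.97, -0.003], [-0.969, 0.243, -0.047], [0.046, -0.009, -0.999]]
ft_force: [0.8, -0.2, 0.1]
opening: -0.0
```

```bash
python3 -c "
from ov import *
where(); snap('scene','s18'); snap('top','t18')
over('t18','t18o',b=0,tilt=0,rect=(175,260,255,415),f=5,th=[90,105])
over('s18','s18o',b=0,tilt=0,rect=(140,260,230,400),f=4,th=[95])
"
```

```text
t 10.67 box mm [ 300.1 -124.6  188.6] yawerr 0.009 tilt [-0.0026 -0.0469] F box [-0.   0.8  0.1] open -0.0
```

View pics/t18o.png

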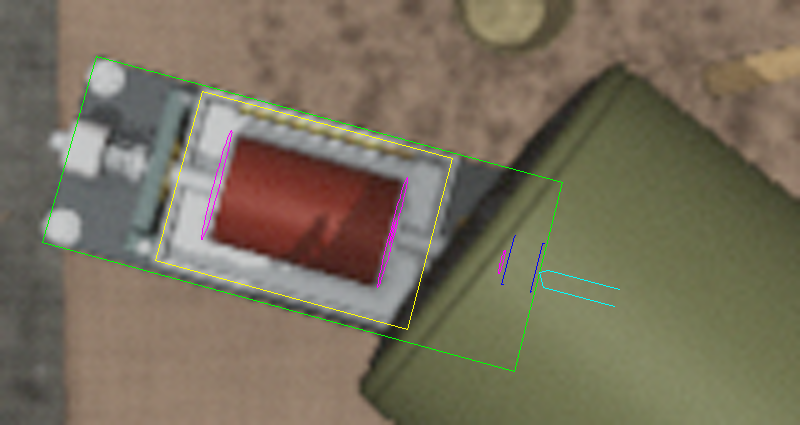

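View pics/s18o.png

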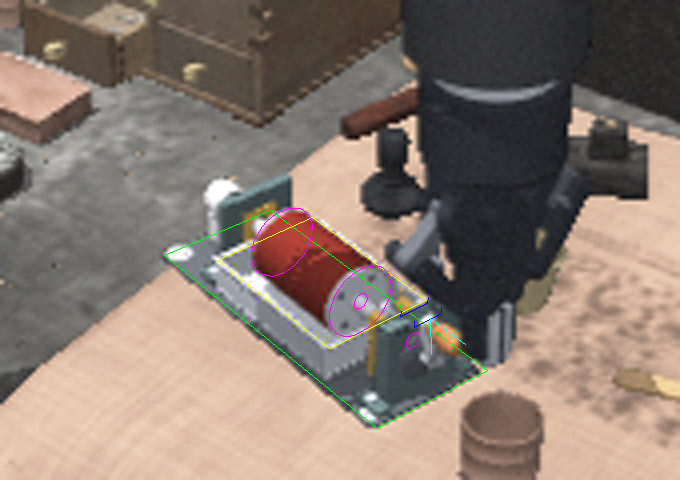

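View pics/t18.png

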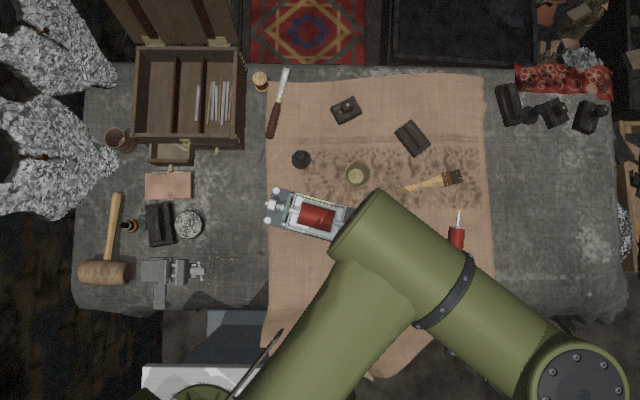

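```bash
python3 -c "
from h import *
print(ticket.sign_off())"
```

```text
the job is handed in; nothing more can be done
None
```

The roller is snapped in, and I handed the job in at about 10.7 s with the arm clear of everything. The sign-off gives no verdict.

**What I did**
- I straddled the shaft with the fingers and pushed on the end face at up to about 14 N. When the dog cleared the end plate, I lowered that end into the saddle and let the spring seat the dog against the driver, 8 mm back from home.
- I then rolled the roller from above with shut fingers, in two light strokes of about 3–8 N. At about 93° of turn the dog dropped into the slot and the spring drove the roller forward.

**Last checks**
- **Roller home:** in both cameras it matches the fully-home position to within about 1 px (roughly 2–3 mm) and lies level.
- **Crank:** its handle is in the same place as before.
- **Bystanders:** nothing on the bench appears to have moved. In the last views the arm hid the driven end from the top camera and partly covered the cup in the scene view, so those were checked in one camera only.

**What disagreed**
- **Fingertips:** they sit about 28 mm short of the reported tool point, which both the pictures and the contact height showed, so I worked from those.
- **Tool tilt:** it leaned up to about 5° under load.
- **Crank angle:** I first estimated about 105° from the top view. The dog engaged at about 93–95°, within the 12° it allows.

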